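Load the sample mixer and clamp it

ROBOT

A 7-joint arm with a two-finger parallel gripper is mounted at the origin on the work surface. World frame = base frame: x ahead of the robot, y to its left, z up, the work surface at z = 0. Lengths are in m, angles in rad, forces in N, time in s.
With the tool pointing down it reaches from about 0.35 to 0.775 m from the base axis. Payload 3.1 kg.
Tool frame: the origin (TCP) lies at the very end of the fingers, on their centre line; the grasp point (between the pads) lies 19 mm behind it; z points along the fingers, y is the line along which they close (so a half turn about z gives the same grasp; the last joint's range is limited). The gripper opens to 85 mm and grips with 20 to 120 N. Pads are 22 mm wide; open, the fingers measure 114 mm over their backs; the gripper's body (76 mm by 85 mm) begins 54 mm behind the grasp point. The pads swing forward as they close: fully open they stand 13 mm farther back than shut.
Start: joints at [-1.244, 0.311, 0.014, 1.512, -0.004, 1.319, -0.027], TCP at [0.198, 0.513, 0.231] pointing down, gripper open.
Joint ranges: [-2.7, 2.7], [-0.3, 1.91], [-1.27, 1.3], [0.12, 2.57], [-1.44, 4.58], [0.2, 2.03], [-3.05, 3.05]. Speed limits (rad/s): [2.79, 2.79, 3.14, 3.14, 3.14, 3.14, 3.14].

INTERFACE

Orientations are given as a unit quaternion [x, y, z, w].
In Python, from workcell import bot gives the robot as it stands.
- The arm moves only by the tool step_arm, never from a script. Its argument "series" is a list of rows, each a list of 3 entries, a list of its own where there are three numbers: the shift along the world's x, y, z in mm, then the turn, a rotation vector about the world's x, y, z in rad, then the opening, from 0 (shut) to 1 (fully open). In form: [[[tx, ty, tz], [wx, wy, wz], gripper], ...]. A call has 1 to 20 rows; each row shifts and turns the commanded pose from where the row before left it; what a row does not reach is not made up. A row lasts 1/8 s, in which the tool goes at most 62.5 mm and 10.7 degrees, less where a joint would pass 70% of its speed; a pose out of reach is approached as far as the arm can. A call with a gripper value outside its range is refused whole. The fingers move at their own pace and stop on an object; "grip_force" is the grip in N (left out, the last holds). Time passes only in rows, so rows that do not move let the fingers close. It gives the time, the measured TCP pose, the force, the opening and the grip force at its end, in the units of the state.
- bot.observe(): the state, without advancing time (a new reading comes with each control period).
- bot.get_image(name): name is "scene" or "top" or "wrist"; returns (picture, depth): 384x512x3 uint8, blue, green, red; 384x512 float32, m along the optical axis (not along the pixel's ray), 0 where there is no reading.
- bot.camera_params(name): a dict with "vertical_fov" (degrees; the focal length in pixels is half the picture's height over the tangent of half this angle, whatever the lens; pixels are square), "cx", "cy" (the principal point, pixels), "rvec" (rotation vector, rad) and "tvec" (3), from world to camera coordinates, as OpenCV has them. Camera axes: x right, y down, z forward; pixel columns grow to the right and rows downward; lengths in m; the calibration is good to about 2 mm. A picture is of the moment at which its call begins: read the wrist's pose just before it. camera_params takes no time and is no camera call; for the wrist camera it gives the pose at the moment of the call.
- bot.hand_in(): hands the job in; it is judged then, once.
The state is a dict: "time_s": time; "joints": joint angles; "joint_velocities": joint speeds; "joint_efforts": joint torques, N m; "ee_pos": TCP position; "ee_rot": TCP orientation; "contact_force": force on the tool from outside, world axes, zero at the start; "torque": the same for the moment, N m; "width": finger opening in m; "gripper_force": force on a finger pad.
Only numpy, scipy, OpenCV 4.12 (cv2) and the standard library are available. Lean on these libraries where they do the work, as an engineer would, in place of code of your own. Each camera call takes 0.05 s, during which the arm holds its last target. There are 200 camera calls.

TASK

Load the bench mixer: lift out every steel balance weight left in its cups and put it in the steel tray, and stand every sample pot in a cup of its own, upright and on the cup floor, with its lid tab facing the front mark of the cup. Once all are in, press the sprung clamp lever down until it clicks in and stays down by itself, and then push the start button; leave everything in place and do not knock over the disinfectant bottle.

Things in the scene. Friction and masses are not known exactly. Their poses are not given: they have to be found in the camera images.
- mixer: the small bench mixer, a white box about 210 mm deep, 200 mm wide with a grey deck that is 67 mm above the bench and has four square cups in two rows of two, and a grey side housing 50 mm wide along its -y side. Fixed to the bench. Origin under its middle on the bench; its own -x is its front, z up. A short dark mark on the deck lies in front (-x) of each cup.
- cup0 (a point): centre of the floor of the mixer's front left cup (left is the mixer's +y): a square recess 54 x 54 mm, 12 mm deep, its floor 55 mm above the bench, cup centres 85 mm apart. Axes as the mixer's: -x points to the front mark.
- cup1 (a point): centre of the floor of the mixer's front right cup (left is the mixer's +y): a square recess 54 x 54 mm, 12 mm deep, its floor 55 mm above the bench, cup centres 85 mm apart. Axes as the mixer's: -x points to the front mark.
- cup2 (a point): centre of the floor of the mixer's rear left cup (left is the mixer's +y): a square recess 54 x 54 mm, 12 mm deep, its floor 55 mm above the bench, cup centres 85 mm apart. Axes as the mixer's: -x points to the front mark.
- cup3 (a point): centre of the floor of the mixer's rear right cup (left is the mixer's +y): a square recess 54 x 54 mm, 12 mm deep, its floor 55 mm above the bench, cup centres 85 mm apart. Axes as the mixer's: -x points to the front mark.
- pot0: a white lidded sample pot, 44 mm in diameter, 50 mm tall, 60 g, standing on the bench; origin at the centre of its underside, z up. A flat tab 14 mm wide and 5 mm thick sticks out of the lid along the pot's own -x to 37 mm from its axis, 44 to 49 mm above the base. May be absent.
- tab0 (a point): outer end of the lid tab of pot0: 34 mm from the pot's axis along its -x, 46.5 mm above its base
- pot1: a white lidded sample pot, 44 mm in diameter, 50 mm tall, 60 g, standing on the bench; origin at the centre of its underside, z up. A flat tab 14 mm wide and 5 mm thick sticks out of the lid along the pot's own -x to 37 mm from its axis, 44 to 49 mm above the base. May be absent.
- tab1 (a point): outer end of the lid tab of pot1: 34 mm from the pot's axis along its -x, 46.5 mm above its base
- pot2: a white lidded sample pot, 44 mm in diameter, 50 mm tall, 60 g, standing on the bench; origin at the centre of its underside, z up. A flat tab 14 mm wide and 5 mm thick sticks out of the lid along the pot's own -x to 37 mm from its axis, 44 to 49 mm above the base. May be absent.
- tab2 (a point): outer end of the lid tab of pot2: 34 mm from the pot's axis along its -x, 46.5 mm above its base
- pot3: a white lidded sample pot, 44 mm in diameter, 50 mm tall, 60 g, standing on the bench; origin at the centre of its underside, z up. A flat tab 14 mm wide and 5 mm thick sticks out of the lid along the pot's own -x to 37 mm from its axis, 44 to 49 mm above the base. May be absent.
- tab3 (a point): outer end of the lid tab of pot3: 34 mm from the pot's axis along its -x, 46.5 mm above its base
- weight0: a plain steel balance weight, a round cylinder 40 mm in diameter, 46 mm tall with a groove, no tab, 250 g, left standing in a cup of the mixer; origin at the centre of its underside. May be absent.
- weight1: a plain steel balance weight, a round cylinder 40 mm in diameter, 46 mm tall with a groove, no tab, 250 g, left standing in a cup of the mixer; origin at the centre of its underside. May be absent.
- weight2: a plain steel balance weight, a round cylinder 40 mm in diameter, 46 mm tall with a groove, no tab, 250 g, left standing in a cup of the mixer; origin at the centre of its underside. May be absent.
- weight3: a plain steel balance weight, a round cylinder 40 mm in diameter, 46 mm tall with a groove, no tab, 250 g, left standing in a cup of the mixer; origin at the centre of its underside. May be absent.
- tray: an open steel tray, 120 mm in x by 220 mm in y, walls 4 mm thick and 20 mm high, floor 4 mm thick, fixed; origin under its centre on the bench
- clamp_lever (a joint): angle of the mixer's clamp lever (rad): 0 sprung fully up, 0.55 fully down. It pushes back (about 8 N at the pad) until about 0.40; beyond that a sprung detent pulls it down and holds it. Let go earlier, it springs up again. The hinge lies at the back of the side housing and the arm runs forward (to the mixer's -x). Hinge axis along the mixer's y, at (95, -128, 100) mm in the mixer's frame.
- lever_pad (a point): centre of the top face of the lever's black thumb pad (44 x 38 mm), 125 mm from the hinge. About 167 mm above the bench with the lever up, 102 mm with it down; on its way down it moves about 19 mm forward then stays nearly over one place
- start (a joint): travel of the start button (m): 0 out, 0.006 fully pressed; springs back; needs about 5 N
- start_top (a point): centre of the top of the start button, black, 24 mm in diameter, on the side housing in front of the lever, pressed straight down; 77 mm above the bench when out
- bottle: bystander: a white disinfectant bottle, 68 mm in diameter, 140 mm tall, origin under its centre

How it is judged:
By the outcome, as a careful person would: the job done as asked, in the order asked, and still so for the second after the job is handed in, with the robot touching nothing.
Of pot0, pot1, pot2, pot3 only 3 to 4 are there at a start; the rules pass over those that are not, and their reading is None.
Of weight0, weight1, weight2, weight3 only 2 to 3 are there at a start; the rules pass over those that are not, and their reading is None.
At some moment in a run one of pot0, pot1, pot2, pot3 may be knocked a few centimetres aside while the robot is not near it.
It also fails if it takes over 210 s, if anything falls off the work surface, if the arm or the gripper's body presses on something with over 40 N, if the wrist force passes 120 N, or if a joint passes its speed limit or range.

## Working session

There is one attempt and no reset: what is moved stays moved. The work goes in short steps, Python scripts to look and compute and a tool call to move; the robot and the scene stay as the last step left them, time stands still between calls to the robot, and variables do not carry over. Pictures are saved under pics/ and viewed, at most 14 in all, crops included, and the job is handed in when it is done.

Besides the shell and the picture viewer there is one more tool, called after ">>>" in YAML: its name, and indented under it one key for each argument. step_arm: Moves the arm, as the interface text tells. Its arguments: {"type":"object","properties":{"series":{"type":"array"},"grip_force":{"type":"number"}},"required":["series"]}

```bash
ls; mkdir -p pics; cat > h.py <<'E'
import numpy as np, cv2
from workcell import bot
def cam(n):
    p=bot.camera_params(n); f=192/np.tan(np.radians(p['vertical_fov'])/2)
    return f,p['cx'],p['cy'],cv2.Rodrigues(np.array(p['rvec'],float))[0],np.array(p['tvec'],float).ravel()
def cloud(n):
    c=cam(n); im,d=bot.get_image(n); f,cx,cy,R,t=c
    v,u=np.mgrid[:384,:512]
    P=np.stack([(u-cx)/f*d,(v-cy)/f*d,d],-1)
    return im,d,(P-t)@R   # world
def ray(c,u,v,z):
    f,cx,cy,R,t=c; o=-R.T@t; d=R.T@np.array([(u-cx)/f,(v-cy)/f,1]); return o+d*(z-o[2])/d[2]
def proj(c,P):
    f,cx,cy,R,t=c; q=R@np.array(P)+t; return f*q[0]/q[2]+cx,f*q[1]/q[2]+cy
E
python3 - <<'E'
from h import *
for n in('top','scene'):
    im,d,W=cloud(n); cv2.imwrite(f'pics/{n}0.png',im); np.savez(f'{n}0.npz',im=im,d=d,W=W)
    f,cx,cy,R,t=cam(n); print(n,f,cx,cy,-R.T@t, R[2], (d==0).mean())
s=bot.observe(); print(s)
E
```

```text
pics
top 358.0143045410393 258.1703657119176 188.0301127122353 [ 0.44791157 -0.01287162  1.31004881] [ 0.08986663  0.01619001 -0.99582221] 0.004130045572916667
scene 477.3915157164004 265.4059935972738 190.81693225234093 [1.34416046 0.65720931 0.87278864] [-0.60310075 -0.53473169 -0.59188808] 0.003936767578125
{'time_s': 0.1, 'joints': array([-1.2437049 ,  0.31166757,  0.01401222,  1.51286071, -0.00441747,
        1.31919272, -0.02719465]), 'joint_velocities': array([-0.00064344, -0.0016781 ,  0.0002223 , -0.00378766,  0.00014583,
        0.00338081,  0.00262737]), 'joint_efforts': array([ 7.13601348e-04, -3.80855942e+01,  1.46664642e-01, -2.31241626e+01,
        1.23750384e-02,  8.10925732e-03,  5.97200454e-06]), 'ee_pos': array([0.19803043, 0.51243235, 0.23033226]), 'ee_rot': array([ 1.83323257e-01,  9.83052127e-01, -1.03733821e-03, -1.53965249e-04]), 'contact_force': array([-0.87570192, -0.59651326,  0.45265169]), 'torque': array([-0.04437293,  0.02099396, -0.01095323]), 'gripper_force': 0.0, 'width': 0.08551957343202873}
```

View pics/top0.png

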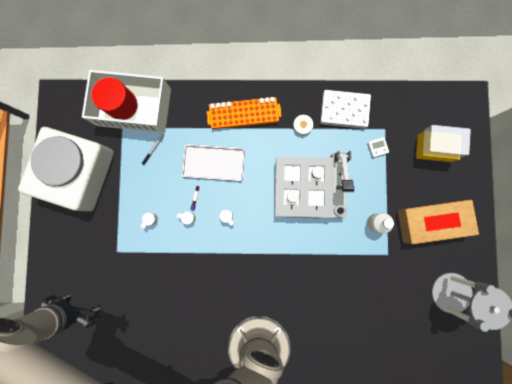

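View pics/scene0.png

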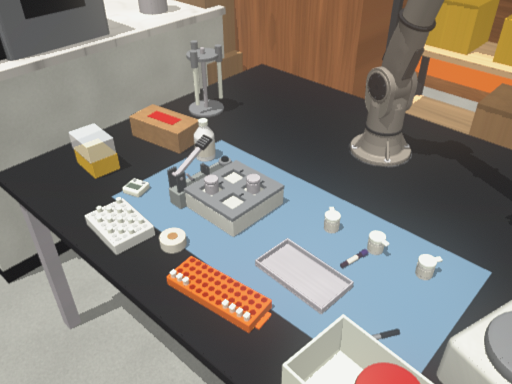

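The top view (+x up, +y left) shows three pots at (149,219), (187,217) and (227,216). The mixer is at (310,188), with weights in the front-left cup (292,197) and the rear-right cup (317,173). The tray is at (213,163), the lever pad at (348,186), the button at (340,210) and the bottle at (380,223).

```bash
python3 - <<'E'
from h import *
def blobs(W,m,name):
    n,l,s,c=cv2.connectedComponentsWithStats(m.astype(np.uint8))
    for i in range(1,n):
        if s[i,4]>12:
            P=W[l==i]; print(name,c[i].round(),s[i,4],'xyz mean',P.mean(0).round(3),'lo',P.min(0).round(3),'hi',P.max(0).round(3))
D=np.load('top0.npz');W=D['W']
x,y,z=W[...,0],W[...,1],W[...,2]
R=(x>.3)&(x<.75)&(abs(y)<.55)
blobs(W,R&(z>.035)&(z<.06)&(y>.05),'pots')
blobs(W,R&(z>.085)&(z<.3)&(y<.0),'tall')
blobs(W,R&(z>.012)&(z<.03)&(y>.03),'tray')
m=R&(z>.062)&(z<.075)&(y<-.03)
n,l,s,c=cv2.connectedComponentsWithStats(m.astype(np.uint8));i=1+s[1:,4].argmax()
P=W[l==i];print('deck',s[i],P[:,2].mean(),cv2.minAreaRect((P[:,:2]*1000).astype(np.float32)))
S=np.load('scene0.npz')['W']
for u,v in[(333,214),(377,238),(427,262),(212,183),(254,180),(203,142)]:
    print('scene',u,v,S[v,u].round(3))
for n,b in(('top',(258,140,130,90)),('scene',(150,110,150,130))):
    im=np.load(n+'0.npz')['im'];a,bb,w,h=b
    cv2.imwrite(f'pics/{n}z.png',cv2.resize(im[bb:bb+h,a:a+w],None,fx=4.5,fy=4.5,interpolation=2))
E
```

```text
pots [109. 153.] 31 xyz mean [0.683 0.546 0.045] lo [0.666 0.543 0.035] hi [0.699 0.55  0.058]
pots [226. 217.] 142 xyz mean [0.458 0.118 0.049] lo [0.431 0.095 0.039] hi [0.483 0.141 0.056]
pots [148. 220.] 148 xyz mean [0.446 0.395 0.049] lo [0.417 0.373 0.036] hi [0.47  0.418 0.057]
pots [186. 218.] 142 xyz mean [0.455 0.26  0.049] lo [0.433 0.235 0.039] hi [0.475 0.293 0.057]
tall [346. 172.] 372 xyz mean [ 0.609 -0.281  0.138] lo [ 0.54  -0.306  0.086] hi [ 0.684 -0.259  0.18 ]
tall [318. 172.] 112 xyz mean [ 0.613 -0.197  0.099] lo [ 0.594 -0.217  0.085] hi [ 0.631 -0.178  0.105]
tall [293. 196.] 109 xyz mean [ 0.53  -0.111  0.1  ] lo [ 0.511 -0.129  0.086] hi [ 0.548 -0.092  0.109]
tall [383. 223.] 304 xyz mean [ 0.442 -0.41   0.109] lo [ 0.409 -0.447  0.085] hi [ 0.473 -0.386  0.144]
tray [154. 148.] 14 xyz mean [0.712 0.394 0.014] lo [0.698 0.384 0.012] hi [0.729 0.404 0.018]
tray [212. 162.] 237 xyz mean [0.657 0.177 0.018] lo [0.59  0.061 0.012] hi [0.722 0.287 0.026]
tray [112. 155.] 14 xyz mean [0.682 0.546 0.023] lo [0.665 0.544 0.015] hi [0.699 0.55  0.03 ]
tray [147. 157.] 18 xyz mean [0.676 0.418 0.014] lo [0.661 0.405 0.012] hi [0.692 0.433 0.015]
tray [195. 199.] 60 xyz mean [0.525 0.238 0.015] lo [0.483 0.227 0.012] hi [0.571 0.248 0.021]
tray [155. 218.] 16 xyz mean [0.451 0.378 0.022] lo [0.431 0.373 0.014] hi [0.467 0.385 0.03 ]
deck [ 275  157   59   61 2360] 0.06615586553518313 ((566.3204956054688, -153.342041015625), (200.45924377441406, 210.27137756347656), 89.0195083618164)
scene 333 214 [0.461 0.122 0.05 ]
scene 377 238 [0.466 0.263 0.051]
scene 427 262 [0.459 0.399 0.049]
scene 212 183 [ 0.624 -0.183  0.093]
scene 254 180 [ 0.539 -0.1    0.099]
scene 203 142 [ 0.567 -0.275  0.166]
```

View pics/topz.png

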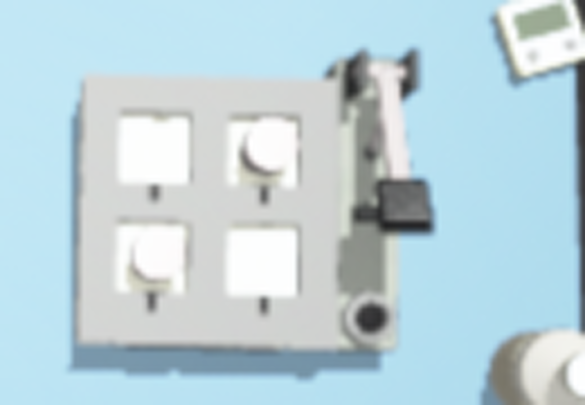

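The crop shows the mixer nearly square to the world, with weights in cup0 and cup3, cup1 and cup2 empty, and the lever up. I'll look at the pots from the wrist camera on the way.

>>> step_arm:
  series:
    - [[25,-32,16],[0,0,0.046],1]
    - [[25,-32,16],[0,0,0.046],1]
    - [[25,-32,16],[0,0,0.046],1]
    - [[25,-32,16],[0,0,0.046],1]
    - [[25,-32,16],[0,0,0.046],1]
    - [[25,-32,16],[0,0,0.046],1]
    - [[25,-32,16],[0,0,0.046],1]
    - [[25,-32,16],[0,0,0.046],1]
    - [[0,0,0],[0,0,0],1]
  grip_force: 40

```text
time_s: 1.23
ee_pos: [0.4012, 0.2533, 0.3604]
ee_rot: [0.005, 1.0, -0.0, 0.002]
contact_force: [-1.4, 0.8, -0.4]
width: 0.0853
gripper_force: 0.0
```

```bash
python3 - <<'E'
from h import *
im,d,W=cloud('wrist'); cv2.imwrite('pics/w1.png',im); np.savez('w1.npz',im=im,d=d,W=W)
f,cx,cy,R,t=cam('wrist'); s=bot.observe();print(f,-R.T@t,R,s['ee_pos'],s['ee_rot'],s['joints'])
E
```

```text
314.21370877995616 [0.3161383  0.2553173  0.50200468] [[ 5.29221953e-03  9.99985833e-01 -5.71820108e-04]
 [ 9.45714598e-01 -4.81917741e-03  3.24962573e-01]
 [ 3.24955213e-01 -2.26055190e-03 -9.45726704e-01]] [0.39922168 0.25565621 0.35952804] [2.55051668e-03 9.99996702e-01 1.81591984e-04 2.39094833e-04] [-0.79339438  0.114319    0.21425631  1.44816056 -0.02429726  1.58110271
  0.9849357 ]
```

View pics/w1.png

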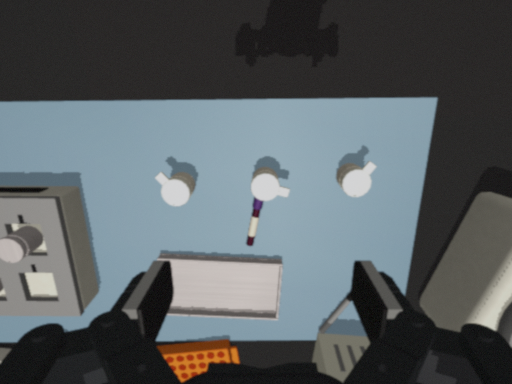

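The wrist view (right = +y, down = +x) shows pot lids at (176,192), (265,186) and (356,182). Their tabs point up-left, right, and up-right.

```bash
cat >> h.py <<'E'
def pots(im,W,zlo=.042,zhi=.058,box=(.3,.75,.03,.5),thr=150):
    "lid centre xy, tab heading deg, mean z"
    z=W[...,2];g=im.min(2);x,y=W[...,0],W[...,1]
    m=((g>thr)&(z>zlo)&(z<zhi)&(x>box[0])&(x<box[1])&(y>box[2])&(y<box[3])).astype(np.uint8)
    n,l,s,c=cv2.connectedComponentsWithStats(m);out=[]
    for i in range(1,n):
        if s[i,4]<150: continue
        P=W[l==i];Q=P[:,:2]
        c0=np.median(Q,0)
        for _ in range(20):   # least squares circle from boundary, excluding tab
            r=np.linalg.norm(Q-c0,axis=1); ang=np.arctan2(*(Q-c0).T[::-1])
            far=Q[r>.027]; h=np.arctan2(*(far-c0).mean(0)[::-1]) if len(far) else 0
            k=np.abs((ang-h+np.pi)%(2*np.pi)-np.pi)>np.radians(35)
            c0=c0*.3+.7*np.array(cv2.minEnclosingCircle((Q[k]*1000).astype(np.float32))[0])/1000
        out.append((c[i].round(),s[i,4],c0.round(4),np.degrees(h).round(1),np.median(P[:,2]).round(4),len(far)))
    return out
E
python3 - <<'E'
from h import *
D=np.load('w1.npz');
for o in pots(D['im'],D['W']):print(o)
W=D['W'];
P=W[(abs(W[...,2]-.024)<.004)&(W[...,1]>.03)&(W[...,1]<.32)&(W[...,0]>.56)&(W[...,0]<.76)]
print('tray rim',len(P),P.min(0),P.max(0),cv2.minAreaRect((P[:,:2]*1000).astype(np.float32)))
E
```

```text
(array([358., 181.]), np.int32(722), array([0.4512, 0.3926]), np.float64(143.6), np.float64(0.0496), 65)
(array([173., 190.]), np.int32(712), array([0.4641, 0.1195]), np.float64(-141.2), np.float64(0.0499), 65)
(array([267., 187.]), np.int32(714), array([0.4557, 0.2556]), np.float64(74.2), np.float64(0.0498), 62)
tray rim 258 [0.59201454 0.06769389 0.02000131] [0.72383793 0.28386588 0.02220144] ((658.565673828125, 172.91412353515625), (217.8584442138672, 120.32073974609375), 86.50902557373047)
```

>>> step_arm:
  series:
    - [[8,-50,0],[0,0,0],1]
    - [[8,-50,0],[0,0,0],1]
    - [[8,-50,0],[0,0,0],1]
    - [[8,-50,0],[0,0,0],1]
    - [[8,-50,0],[0,0,0],1]
    - [[8,-50,0],[0,0,0],1]
    - [[8,-50,0],[0,0,0],1]
    - [[8,-50,0],[0,0,0],1]
    - [[0,0,0],[0,0,0],1]

```text
time_s: 2.4
ee_pos: [0.4614, -0.1464, 0.3584]
ee_rot: [0.004, 1.0, -0.001, -0.001]
contact_force: [-0.5, 0.6, -0.6]
width: 0.085
gripper_force: 0.0
```

```bash
python3 - <<'E'
from h import *
im,d,W=cloud('wrist'); cv2.imwrite('pics/w2.png',im); np.savez('w2.npz',im=im,d=d,W=W)
s=bot.observe();print(s['ee_pos'],s['ee_rot'],s['joints'])
E
```

```text
[ 0.46193792 -0.14321297  0.35834152] [ 1.62317823e-03  9.99998159e-01  2.90389540e-04 -9.81475532e-04] [-0.27005058  0.14910419  0.63301513  1.43723608 -0.08786378  1.58582186
  1.92405834]
```

View pics/w2.png

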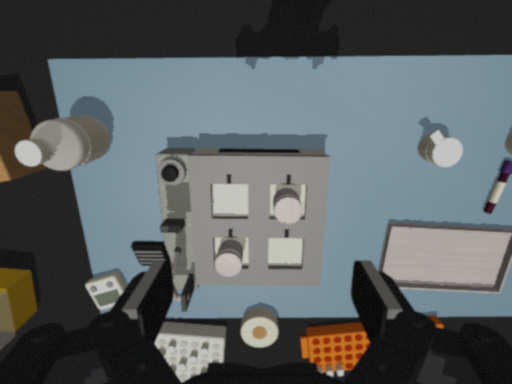

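The second view shows the weights at (288,208) and (229,262), the deck with its four cups, the button at (172,172), the pad at (150,252) and the bottle at (55,145).

```bash
python3 - <<'E'
from h import *
D=np.load('w2.npz');W=D['W'];im=D['im'];x,y,z=np.moveaxis(W,2,0)
def rect(m,name):
    n,l,s,c=cv2.connectedComponentsWithStats(m.astype(np.uint8))
    for i in range(1,n):
        if s[i,4]>60:
            P=W[l==i];mc=cv2.minEnclosingCircle((P[:,:2]*1000).astype(np.float32))
            print(name,c[i].round(),s[i,4],'z',np.median(P[:,2]).round(4),'circ',np.round(mc[0],1),round(mc[1],1),'rect',cv2.minAreaRect((P[:,:2]*1000).astype(np.float32)))
R=(x>.35)&(x<.72)&(y<.02)&(y>-.36)
rect(R&(abs(z-.0665)<.003)&(y>-.252),'deck')
rect(R&(z>.096)&(z<.108)&(y>-.24),'wt')
rect(R&(abs(z-.055)<.004)&(im.min(2)>140),'floor')
rect(R&(z>.15)&(z<.178)&(y<-.25)&(x<.6),'pad')
rect(R&(abs(z-.077)<.004)&(im.max(2)<60)&(x<.52),'button')
rect((z>.13)&(z<.15)&(y<-.35),'bottle')
for u,v in[(172,172),(150,252),(160,172)]:print(u,v,W[v,u])
# dark marks, for yaw
m=(im.max(2)<70)&(abs(z-.067)<.004)&(y>-.23)&(y<-.07)&(x>.44)&(x<.6)
rect_=cv2.connectedComponentsWithStats(m.astype(np.uint8))
for i in range(1,rect_[0]):
    if rect_[2][i,4]>8: print('mark',rect_[3][i],rect_[2][i,4],W[rect_[1]==i].mean(0).round(4))
T=np.load('top0.npz')['W']; print('top cam: pad',T[186,348],'btn',T[210,340])
E
```

```text
deck [259. 215.] 12216 z 0.067 circ [ 567.4 -154.4] 143.3 rect ((568.6632690429688, -154.31610107421875), (198.67027282714844, 211.40557861328125), 88.97145080566406)
wt [287. 210.] 637 z 0.1009 circ [ 532.2 -113.7] 20.0 rect ((532.0305786132812, -113.77373504638672), (38.701683044433594, 39.168766021728516), 77.6603012084961)
wt [227. 264.] 547 z 0.101 circ [ 615.1 -199.2] 20.0 rect ((615.06640625, -199.35791015625), (38.55080032348633, 38.96291732788086), 64.31717681884766)
floor [230. 199.] 1050 z 0.055 circ [ 530.8 -196.7] 34.9 rect ((530.715087890625, -196.55984497070312), (51.84540939331055, 48.799739837646484), 87.85005187988281)
floor [271. 198.] 153 z 0.055 circ [ 532.5 -133.7] 23.5 rect ((532.7460327148438, -132.89013671875), (10.385904312133789, 46.547969818115234), 89.76104736328125)
floor [302. 197.] 129 z 0.055 circ [533.6 -89.3] 24.0 rect ((533.5918579101562, -88.43609619140625), (48.0499267578125, 7.510608673095703), 0.008591176010668278)
floor [217. 243.] 68 z 0.0552 circ [ 607.2 -217.7] 13.2 rect ((607.1482543945312, -218.71253967285156), (9.558537483215332, 25.1782
[... 602 characters left out ...]
77.0751037597656), (19.963544845581055, 20.009292602539062), 42.872047424316406)
bottle [ 30. 152.] 688 z 0.1399 circ [ 443.2 -419.1] 16.1 rect ((443.7693786621094, -418.94976806640625), (31.525203704833984, 30.319194793701172), 81.66043853759766)
172 172 [ 0.4834269  -0.27304168  0.07656234]
150 252 [ 0.55583158 -0.27984987  0.17271704]
160 172 [ 0.48528984 -0.29245413  0.06848242]
mark [228.5 178.5] 16 [ 0.4957 -0.196   0.0678]
mark [288.08333333 179.45833333] 24 [ 0.4978 -0.111   0.0679]
mark [229.95 233.  ] 20 [ 0.5809 -0.1974  0.0681]
mark [286.23529412 232.82352941] 17 [ 0.5811 -0.1123  0.0683]
top cam: pad [ 0.55982641 -0.28123174  0.16725421] btn [ 0.48566013 -0.27303017  0.08167553]
```

```bash
python3 - <<'E'
from h import *
for n in('w2','top0'):
    D=np.load(n+'.npz');W=D['W'];im=D['im'];x,y,z=np.moveaxis(W,2,0)
    for nm,yc in(('cup1col',-.197),('cup0col',-.112),('mid',-.154)):
        m=(abs(y-yc)<(.012))&(x>.44)&(x<.70)
        o=np.argsort(x[m]);X=x[m][o];Z=z[m][o];B=im.min(2)[m][o]
        h=np.histogram(X,np.arange(.44,.70,.004))[0]
        print(n,nm,' '.join(f'{a*1000:.0f}:{np.median(Z[(X>=a)&(X<a+.004)])*1000:.0f}/{np.median(B[(X>=a)&(X<a+.004)]):.0f}' for a in np.arange(.452,.684,.004) if ((X>=a)&(X<a+.004)).any()))
E
```

```text
w2 cup1col 452:414/18 456:423/26 460:408/27 464:415/28 468:388/17 472:69/139 476:67/141 480:67/141 484:67/141 488:67/140 492:67/140 496:67/140 500:67/141 504:54/173 508:55/189 512:55/191 516:55/191 520:55/191 524:55/191 528:55/191 532:55/191 536:55/191 540:55/191 544:55/190 548:55/190 552:55/154 556:62/88 560:67/140 564:67/140 568:67/140 572:67/138 576:67/138 580:67/138 584:67/118 588:67/113 592:56/110 596:82/84 600:100/174 604:101/184 608:101/182 612:101/181 616:101/180 620:101/178 624:101/177 628:101/175 632:101/167 644:67/159 648:68/148 652:67/142 656:67/137 660:67/136 664:67/135 668:67/136 672:66/138
w2 cup0col 452:401/15 456:395/12 460:389/14 464:385/13 468:386/13 472:378/85 476:67/141 480:67/140 484:67/140 488:67/139 492:67/139 496:67/138 500:67/126 504:67/105 508:55/125 512:80/91 516:100/180 520:101/183 524:101/184 528:101/184 532:101/183 536:101/183 540:101/182 544:101/181 548:101/170 560:67/147 564:67/143 568:67/139 572:67/137 576:67/136 580:67/137 584:67/137 588:67/147 592:56/169 596:55/182 600:55/186 604:55/186 608:55/186 612:55/186 616:55/185 620:55/185 624:55/185 628:55/
[... 1940 characters left out ...]
8 648:65/211 652:67/213 656:66/213 660:65/213 664:66/214 668:66/211 684:2/203
top0 mid 452:1/118 456:2/111 460:48/119 464:67/205 468:66/209 472:65/209 476:66/209 480:66/209 484:65/209 488:67/209 492:66/210 496:66/210 500:65/210 504:67/210 508:66/211 512:64/210 516:66/210 520:66/211 524:68/211 528:66/211 532:66/211 536:65/211 540:65/211 544:66/211 548:66/211 552:64/211 556:65/211 560:66/211 564:66/212 568:67/212 572:66/212 576:64/212 580:64/212 584:66/212 588:64/212 592:65/212 596:65/212 600:65/212 604:66/212 608:67/212 612:67/212 616:64/212 620:66/212 624:67/212 628:66/212 632:64/212 636:67/213 640:66/212 644:65/213 648:67/213 652:66/213 656:67/213 660:65/212 664:66/213 668:63/208 684:-0/200
```

>>> step_arm:
  series:
    - [[38,-14,-38],[0,0,-0.009],0.75]
    - [[38,-14,-38],[0,0,-0.009],0.75]
    - [[38,-14,-38],[0,0,0],0.75]
    - [[36,-12,-38],[0,0,0],0.75]
    - [[0,0,-30],[0,0,0],0.75]
    - [[0,0,0],[0,0,0],0.75]
    - [[0,0,0],[0,0,0],0.75]

```text
time_s: 3.32
ee_pos: [0.6131, -0.1952, 0.1786]
ee_rot: [0.008, 1.0, 0.0, 0.001]
contact_force: [-0.1, -0.0, 0.5]
width: 0.0641
gripper_force: 0.0
```

```bash
python3 - <<'E'
from h import *
from scipy.spatial.transform import Rotation as Ro
p=[]
for i in range(6):
    s=bot.observe();p.append(s['ee_pos']*1000)
    if i<5: I=cloud('wrist')
p=np.array(p);print(p.round(1),s['contact_force'])
im,d,W=I;np.savez('w3.npz',im=im,d=d,W=W);cv2.imwrite('pics/w3.png',im)
x,y,z=np.moveaxis(W,2,0)
m=(z>.096)&(z<.108)&(y>-.24)&(x>.5)&(x<.68)
n,l,st,c=cv2.connectedComponentsWithStats(m.astype(np.uint8))
for i in range(1,n):
    if st[i,4]>60:
        P=W[l==i];print(c[i].round(),st[i,4],np.median(P[:,2]),cv2.minEnclosingCircle((P[:,:2]*1000).astype(np.float32)))
print(Ro.from_quat(s['ee_rot']).as_matrix()[:,1],s['width'])
E
```

```text
[[ 613.1 -195.2  178.6]
 [ 613.3 -196.   179.4]
 [ 613.3 -196.5  179.7]
 [ 613.2 -196.7  179.7]
 [ 613.1 -196.9  179.5]
 [ 612.9 -197.   179.1]] [0.38099613 0.44866059 1.14285053]
[386.  91.] 2959 0.10075829773255268 ((532.2883911132812, -113.23616790771484), 20.124303817749023)
[260. 209.] 2044 0.10091821061356879 ((615.7275390625, -198.8836212158203), 20.020889282226562)
[ 1.84319071e-02  9.99830074e-01 -2.97735238e-04] 0.06395629622446455
```

View pics/w3.png

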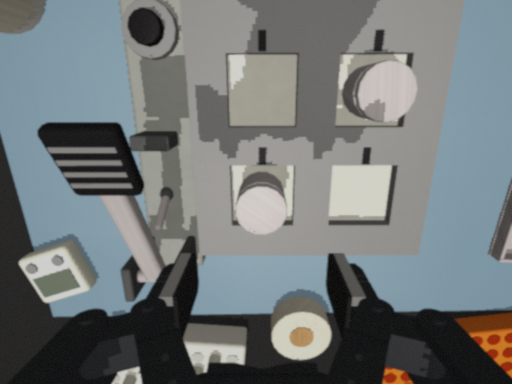

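The close view shows the weight top at (260,209), between the fingers. I'm going down to grip it.

>>> step_arm:
  series:
    - [[2,-2,-35],[0,0,0],0.75]
    - [[0,0,-35],[0,0,0],0.75]
    - [[0,0,-25],[0,0,0],0.75]
    - [[0,0,-13],[0,0,0],0.75]
    - [[0,0,0],[0,0,0],0.75]
    - [[0,0,0],[0,0,0],0.3]
    - [[0,0,0],[0,0,0],0.3]
    - [[0,0,0],[0,0,0],0.3]
    - [[0,0,0],[0,0,0],0.3]
    - [[0,0,0],[0,0,0],0.3]
  grip_force: 60

```text
time_s: 4.82
ee_pos: [0.6156, -0.1993, 0.0714]
ee_rot: [0.009, 1.0, -0.0, 0.002]
contact_force: [-0.0, 1.0, 5.8]
width: 0.0384
gripper_force: 61.0
```

```bash
python3 - <<'E'
from h import *
D=np.load('w3.npz');W=D['W'];x,y,z=np.moveaxis(W,2,0)
for yc in(-.197,-.112):
    m=(abs(y-yc)<.008)&(x>.47)&(x<.66);o=np.argsort(x[m]);X=x[m][o];Z=z[m][o]
    print(yc,' '.join(f'{a*1000:.0f}:{np.median(Z[(X>=a)&(X<a+.003)])*1000:.0f}' for a in np.arange(.484,.66,.003) if ((X>=a)&(X<a+.003)).any()))
for xc in(.529,.616):
    m=(abs(x-xc)<.008)&(y>-.24)&(y<-.07);X=y[m];Z=z[m]
    print(xc,' '.join(f'{a*1000:.0f}:{np.median(Z[(X>=a)&(X<a+.003)])*1000:.0f}' for a in np.arange(-.24,-.07,.003) if ((X>=a)&(X<a+.003)).any()))
s=bot.observe();print(s['ee_pos'],s['width'],s['gripper_force'],s['contact_force'])
E
```

```text
-0.197 484:67 487:67 490:67 493:67 496:67 499:67 502:63 505:55 508:55 511:55 514:55 517:55 520:55 523:55 526:55 529:322 532:55 535:55 538:55 541:55 544:55 547:55 550:55 553:55 556:60 559:67 562:67 565:67 568:67 571:67 574:68 577:67 580:67 583:67 586:67 589:56 592:55 595:81 598:101 601:257 604:101 607:101 610:101 613:101 616:101 619:101 622:101 625:101 628:101 631:101 634:100 649:67 652:67 655:67 658:67
-0.112 484:67 487:67 490:67 493:67 496:67 499:67 502:67 505:55 508:55 511:80 514:101 517:101 520:101 523:101 526:101 529:101 532:101 535:101 538:101 541:101 544:101 547:101 550:101 553:55 556:55 559:67 562:67 565:67 568:67 571:67 574:67 577:67 580:67 583:67 586:67 589:67 592:55 595:55 598:55 601:55 604:55 607:55 610:55 613:55 616:55 619:55 622:55 625:55 628:55 631:55 634:55 637:55 640:55 643:63 646:67 649:67 652:67 655:67 658:67
0.529 -240:67 -237:67 -234:67 -231:67 -228:67 -225:60 -222:55 -219:55 -216:55 -213:55 -210:55 -207:55 -204:55 -201:55 -198:322 -195:55 -192:55 -189:55 -186:55 -183:55 -180:55 -177:54 -174:55 -171:63 -168:67 -165:67 -162:67 -159:67 -156:67 -153:67 -150:67 -147:67 -144:67 -141:67 -138:55 -135:75 -132:93 -129:101 -126:101 -123:101 -120:101 -117:101 -114:101 -111:101 -108:101 -105:101 -102:101 -99:101 -96:100 -84:67 -81:67 -78:67 -75:67 -72:67
0.616 -240:67 -237:67 -234:68 -231:208 -228:67 -225:55 -222:55 -219:100 -216:101 -213:101 -210:101 -207:101 -204:101 -201:101 -198:101 -195:101 -192:101 -189:101 -186:101 -183:101 -180:56 -177:55 -174:55 -171:67 -168:207 -165:223 -162:67 -159:67 -156:238 -153:239 -150:240 -147:241 -144:242 -141:242 -138:241 -135:55 -132:55 -129:55 -126:55 -123:55 -120:55 -117:55 -114:55 -111:55 -108:55 -105:55 -102:55 -99:55 -96:55 -93:55 -90:55 -87:62 -84:67 -81:67 -78:67 -75:67 -72:67
[ 0.61562975 -0.19927015  0.07136471] 0.03839570778918431 60.97068428993225 [-0.01108726  1.00715866  5.82348491]
```

>>> step_arm:
  series:
    - [[0,0,15],[0,0,0],0.3]
    - [[0,0,35],[0,0,0],0.3]
    - [[0,0,35],[0,0,0],0.3]
    - [[3,20,10],[0,0,0],0.3]
    - [[5,45,0],[0,0,0],0.3]
    - [[5,50,0],[0,0,0],0.3]
    - [[5,50,0],[0,0,0],0.3]
    - [[5,50,0],[0,0,0],0.3]
    - [[5,50,0],[0,0,0],0.3]
    - [[5,45,0],[0,0,0],0.3]
    - [[5,20,-20],[0,0,0],0.3]
    - [[0,0,-40],[0,0,0],0.3]
    - [[0,0,-40],[0,0,0],0.3]
    - [[0,0,0],[0,0,0],0.3]

```text
time_s: 6.58
ee_pos: [0.647, 0.1303, 0.0582]
ee_rot: [0.01, 1.0, -0.001, -0.006]
contact_force: [-0.9, -0.0, -2.6]
width: 0.0385
gripper_force: 60.8
```

>>> step_arm:
  series:
    - [[4,0,-15],[0,0,0],0.3]
    - [[0,0,-10],[0,0,0],0.3]
    - [[0,0,0],[0,0,0],0.3]
    - [[0,0,0],[0,0,0],0.3]

```text
time_s: 7.08
ee_pos: [0.6568, 0.1311, 0.0401]
ee_rot: [0.009, 1.0, 0.0, 0.001]
contact_force: [-0.4, 0.2, -1.8]
width: 0.0385
gripper_force: 60.8
```

>>> step_arm:
  series:
    - [[0,0,-10],[0,0,0],0.3]
    - [[0,0,-7],[0,0,0],0.3]
    - [[0,0,-2],[0,0,0],0.3]
    - [[0,0,0],[0,0,0],0.3]
    - [[0,0,0],[0,0,0],0.7]
    - [[0,0,0],[0,0,0],0.7]
    - [[0,0,0],[0,0,0],0.7]

```text
time_s: 7.95
ee_pos: [0.6567, 0.131, 0.0206]
ee_rot: [0.009, 1.0, 0.0, 0.001]
contact_force: [-1.4, 0.0, 0.1]
width: 0.06
gripper_force: 0.0
```

>>> step_arm:
  series:
    - [[0,0,40],[0,0,0],0.7]
    - [[0,0,50],[0,0,0],0.7]
    - [[-15,-30,40],[0,0,0],0.7]
    - [[-22,-43,0],[0,0,0],0.7]
    - [[-22,-43,0],[0,0,0],0.7]
    - [[-22,-43,0],[0,0,0],0.7]
    - [[-22,-43,0],[0,0,0],0.7]
    - [[-22,-42,0],[0,0,0],0.7]
    - [[0,0,-20],[0,0,0],0.7]
    - [[0,0,0],[0,0,0],0.7]
    - [[0,0,0],[0,0,0],0.7]
    - [[0,0,0],[0,0,0],0.7]

```text
time_s: 9.45
ee_pos: [0.5322, -0.1123, 0.1309]
ee_rot: [0.008, 1.0, -0.0, 0.001]
contact_force: [-0.3, -0.2, -0.2]
width: 0.0599
gripper_force: 0.0
```

```bash
python3 - <<'E'
from h import *
im,d,W=cloud('wrist');np.savez('w4.npz',im=im,d=d,W=W)
x,y,z=np.moveaxis(W,2,0)
m=(z>.096)&(z<.108)&(y>-.24)&(x>.45)&(x<.68)
n,l,st,c=cv2.connectedComponentsWithStats(m.astype(np.uint8))
for i in range(1,n):
    if st[i,4]>60:
        P=W[l==i];print(c[i].round(),st[i,4],cv2.minEnclosingCircle((P[:,:2]*1000).astype(np.float32)))
print(bot.observe()['ee_pos'])
im,d,W=cloud('top');np.savez('top1.npz',W=W,im=im)
for o in pots(im,W,.036,.06,thr=120):print(o)
E
```

```text
[262. 233.] 3105 ((532.0629272460938, -113.37979888916016), 20.20054054260254)
[ 0.53205115 -0.11235406  0.13086736]
```

>>> step_arm:
  series:
    - [[0,-1,-30],[0,0,0],0.7]
    - [[0,0,-22],[0,0,0],0.7]
    - [[0,0,-8],[0,0,0],0.7]
    - [[0,0,0],[0,0,0],0.7]
    - [[0,0,0],[0,0,0],0.3]
    - [[0,0,0],[0,0,0],0.3]
    - [[0,0,0],[0,0,0],0.3]
    - [[0,0,0],[0,0,0],0.3]

```text
time_s: 10.55
ee_pos: [0.5326, -0.1139, 0.0718]
ee_rot: [0.009, 1.0, 0.0, 0.002]
contact_force: [-0.7, 0.9, 5.6]
width: 0.0387
gripper_force: 60.5
```

>>> step_arm:
  series:
    - [[0,0,15],[0,0,0],0.3]
    - [[0,0,35],[0,0,0],0.3]
    - [[0,0,35],[0,0,0],0.3]
    - [[6,17,10],[0,0,0],0.3]
    - [[16,45,0],[0,0,0],0.3]
    - [[18,50,0],[0,0,0],0.3]
    - [[18,50,0],[0,0,0],0.3]
    - [[18,50,0],[0,0,0],0.3]
    - [[18,50,0],[0,0,0],0.3]
    - [[16,45,0],[0,0,0],0.3]
    - [[12,27,-20],[0,0,0],0.3]
    - [[0,0,-40],[0,0,0],0.3]
    - [[0,0,-40],[0,0,0],0.3]
    - [[0,0,-10],[0,0,0],0.3]
    - [[0,0,0],[0,0,0],0.3]
    - [[0,0,0],[0,0,0],0.3]
    - [[0,0,0],[0,0,0],0.3]

```text
time_s: 12.68
ee_pos: [0.6546, 0.2202, 0.0575]
ee_rot: [0.009, 1.0, 0.001, 0.002]
contact_force: [-0.1, 0.4, -2.9]
width: 0.0387
gripper_force: 60.7
```

>>> step_arm:
  series:
    - [[0,0,-15],[0,0,0],0.3]
    - [[0,0,-12],[0,0,0],0.3]
    - [[0,0,-7],[0,0,0],0.3]
    - [[0,0,-2],[0,0,0],0.3]
    - [[0,0,0],[0,0,0],0.3]
    - [[0,0,0],[0,0,0],0.7]
    - [[0,0,0],[0,0,0],0.7]
    - [[0,0,0],[0,0,0],0.7]
    - [[0,0,40],[0,0,0],0.7]
    - [[0,0,50],[0,0,0],0.75]
    - [[-30,5,50],[0,0,0],0.75]
    - [[-45,5,30],[0,0,0],0.75]
    - [[-50,5,30],[0,0,0],0.75]
    - [[-50,5,30],[0,0,0],0.75]
    - [[-50,5,30],[0,0,0],0.75]
    - [[-30,5,30],[0,0,0],0.75]
    - [[0,0,0],[0,0,0],0.75]
    - [[0,0,0],[0,0,0],0.75]
    - [[0,0,0],[0,0,0],0.75]

```text
time_s: 15.05
ee_pos: [0.3988, 0.249, 0.3079]
ee_rot: [0.011, 1.0, -0.001, -0.001]
contact_force: [0.6, 0.0, -0.1]
width: 0.0642
gripper_force: 0.0
```

```bash
python3 - <<'E'
from h import *
im,d,W=cloud('wrist');np.savez('w5.npz',im=im,d=d,W=W);cv2.imwrite('pics/w5.png',im)
for o in pots(im,W):print(o)
s=bot.observe();print(s['ee_pos'],s['joints'])
x,y,z=np.moveaxis(W,2,0);m=(z>.045)&(z<.056)&(x>.58)&(x<.73)&(y>.05)&(y<.3)
P=W[m];print(len(P));
for h in(P[P[:,1]<.175],P[P[:,1]>=.175]): print(len(h),h.mean(0) if len(h) else 0)
E
```

```text
(array([283., 181.]), np.int32(932), array([0.4285, 0.2705]), np.float64(75.4), np.float64(0.0497), 81)
(array([373., 193.]), np.int32(886), array([0.4513, 0.3931]), np.float64(144.4), np.float64(0.0497), 82)
(array([167., 205.]), np.int32(871), array([0.4641, 0.1195]), np.float64(-141.7), np.float64(0.0499), 82)
(array([247., 320.]), np.int32(409), array([0.6516, 0.218 ]), np.float64(0.0), np.float64(0.0501), 0)
(array([194., 324.]), np.int32(248), array([0.6547, 0.1326]), np.float64(0.0), np.float64(0.0502), 0)
[0.39876961 0.24908588 0.30796282] [-1.0934108   0.1191736   0.56310924  1.58236883 -0.06251519  1.4609348
  1.02330296]
749
290 [0.6560853  0.13602508 0.04988334]
459 [0.64991192 0.21836411 0.04984493]
```

View pics/w5.png

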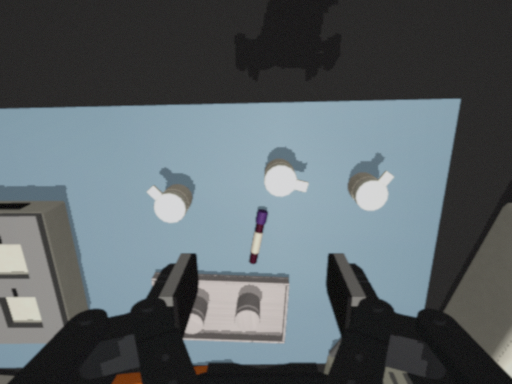

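The middle pot was knocked and is now at (281,180); the other two haven't moved. Both weights stand in the tray. I'll fetch the pot at y=0.393 first.

>>> step_arm:
  series:
    - [[13,36,-45],[0,0,-0.151],0.75]
    - [[13,36,-45],[0,0,-0.151],0.75]
    - [[13,36,-45],[0,0,-0.151],0.75]
    - [[13,36,-45],[0,0,-0.151],0.75]
    - [[0,0,0],[0,0,0],0.75]
    - [[0,0,0],[0,0,0],0.75]
    - [[0,0,0],[0,0,0],0.75]

```text
time_s: 15.98
ee_pos: [0.452, 0.393, 0.1317]
ee_rot: [0.307, 0.952, 0.002, 0.001]
contact_force: [0.0, -0.2, 0.1]
width: 0.0644
gripper_force: 0.0
```

```bash
cat > look.py <<'E'
from h import *
from scipy.spatial.transform import Rotation as Ro
import sys
im,d,W=cloud('wrist')
k=dict(zlo=.097,zhi=.112,box=(.47,.68,-.24,-.06)) if len(sys.argv)>1 and sys.argv[1]=='cup' else {}
for o in pots(im,W,**k):print(o)
s=bot.observe();Y=Ro.from_quat(s['ee_rot']).as_matrix()[:,1]
print(s['time_s'],s['ee_pos'].round(4),'tooly heading',np.degrees(np.arctan2(Y[1],Y[0])).round(2),'j',s['joints'].round(2),s['width'])
E
python3 look.py
```

```text
(array([262., 198.]), np.int32(2718), array([0.4512, 0.3937]), np.float64(144.3), np.float64(0.0498), 234)
(array([128., 263.]), np.int32(2232), array([0.4283, 0.271 ]), np.float64(75.1), np.float64(0.05), 203)
(array([ 13., 367.]), np.int32(321), array([0.447 , 0.1152]), np.float64(0.0), np.float64(0.0499), 0)
16.025 [0.4518 0.3933 0.1318] tooly heading 54.21 j [-1.14  0.52  0.58  1.54 -0.3   1.16  0.44] 0.0639256733057282
```

>>> step_arm:
  series:
    - [[0,0,-40],[0,0,0],0.75]
    - [[0,0,-40],[0,0,0],0.75]
    - [[0,0,-25],[0,0,0],0.75]
    - [[0,0,-9],[0,0,0],0.75]
    - [[0,0,0],[0,0,0],0.75]
    - [[0,0,0],[0,0,0],0.3]
    - [[0,0,0],[0,0,0],0.3]
    - [[0,0,0],[0,0,0],0.3]
    - [[0,0,0],[0,0,0],0.3]
  grip_force: 30

```text
time_s: 17.15
ee_pos: [0.4516, 0.3949, 0.0173]
ee_rot: [0.306, 0.952, 0.002, 0.001]
contact_force: [-0.5, -1.2, 6.9]
width: 0.0435
gripper_force: 31.0
```

>>> step_arm:
  series:
    - [[0,0,30],[0,0,0],0.3]
    - [[0,0,50],[0,0,0],0.3]
    - [[0,0,50],[0,0,0],0.3]
    - [[10,-28,20],[0,0,0.06],0.3]
    - [[16,-50,0],[0,0,0.06],0.3]
    - [[16,-50,0],[0,0,0.06],0.3]
    - [[16,-50,0],[0,0,0.06],0.3]
    - [[16,-50,0],[0,0,0.06],0.3]
    - [[16,-50,0],[0,0,0.06],0.3]
    - [[16,-50,0],[0,0,0.06],0.3]
    - [[16,-50,0],[0,0,0.06],0.3]
    - [[16,-50,0],[0,0,0.06],0.3]
    - [[16,-50,0],[0,0,0.06],0.3]
    - [[11,-30,0],[0,0,0.007],0.3]
    - [[0,0,-20],[0,0,0],0.3]
    - [[0,0,0],[0,0,0],0.3]
    - [[0,0,0],[0,0,0],0.3]
    - [[0,0,0],[0,0,0],0.3]

```text
time_s: 19.4
ee_pos: [0.6158, -0.1132, 0.1462]
ee_rot: [0.007, 1.0, 0.0, 0.001]
contact_force: [0.1, -0.5, -0.4]
width: 0.0433
gripper_force: 30.8
```

```bash
python3 - <<'E'
from h import *
from scipy.spatial.transform import Rotation as Ro
im,d,W=cloud('wrist');cv2.imwrite('pics/w6.png',im);np.savez('w6.npz',im=im,d=d,W=W)
s=bot.observe();Y=Ro.from_quat(s['ee_rot']).as_matrix()[:,1]
print(s['ee_pos'],np.degrees(np.arctan2(Y[1],Y[0])),s['joints'].round(2),s['contact_force'])
b=s['ee_pos'][2]-.0173
for o in pots(im,W,b+.04,b+.06,box=(.5,.7,-.2,-.05)):print(o)
E
```

```text
[ 0.61576857 -0.11333254  0.14621038] 89.1704076745985 [-0.21  0.57  0.57  1.43 -0.31  1.23  1.95] [ 0.67654504  0.54024763 -0.09390869]
(array([262., 321.]), np.int32(2475), array([ 0.6227, -0.1142]), np.float64(0.0), np.float64(0.1788), 0)
```

View pics/w6.png

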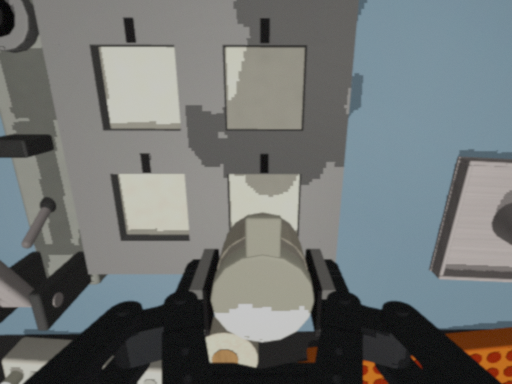

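The pot is held upright with its tab pointing straight at the rear-left mark (264,163). Lowering it in.

>>> step_arm:
  series:
    - [[1,0,-25],[0,0,0],0.3]
    - [[0,0,-25],[0,0,0],0.3]
    - [[0,0,-13],[0,0,0],0.3]
    - [[0,0,-6],[0,0,0],0.3]
    - [[0,0,-4],[0,0,0],0.3]
    - [[0,0,0],[0,0,0],0.3]
    - [[0,0,0],[0,0,0],0.3]

```text
time_s: 20.32
ee_pos: [0.6167, -0.1141, 0.073]
ee_rot: [0.008, 1.0, -0.0, 0.001]
contact_force: [0.3, -0.1, -0.5]
width: 0.0433
gripper_force: 30.9
```

>>> step_arm:
  series:
    - [[0,0,-1],[0,0,0],0.3]
    - [[0,0,0],[0,0,0],0.7]
    - [[0,0,0],[0,0,0],0.7]
    - [[0,0,0],[0,0,0],0.7]
    - [[0,0,30],[0,0,0],0.7]
    - [[0,0,50],[0,0,0],0.7]
    - [[-30,0,40],[0,0,0],0.75]
    - [[-30,0,40],[0,0,0],0.75]
    - [[0,0,0],[0,0,0],0.75]
    - [[0,0,0],[0,0,0],0.75]

```text
time_s: 21.58
ee_pos: [0.5563, -0.1135, 0.2309]
ee_rot: [0.008, 1.0, 0.0, 0.0]
contact_force: [-0.2, -0.7, -0.2]
width: 0.064
gripper_force: 0.0
```

```bash
python3 look.py cup; python3 -c "
from h import *
im,d,W=cloud('top');b=(.35,.55,.05,.45)
x,y,z=np.moveaxis(W,2,0);m=(z>.036)&(z<.058)&(x>.35)&(x<.55)&(y>.05)&(y<.45)
n,l,s,c=cv2.connectedComponentsWithStats(m.astype(np.uint8))
for i in range(1,n):
  if s[i,4]>60:print(W[l==i].mean(0))"
```

```text
(array([262., 245.]), np.int32(1642), array([ 0.6167, -0.1155]), np.float64(178.5), np.float64(0.1049), 152)
21.625 [ 0.5561 -0.1132  0.2301] tooly heading 89.14 j [-0.27  0.39  0.62  1.48 -0.23  1.35  1.92] 0.0640931859251511
[0.45834275 0.11825284 0.04893664]
[0.42757087 0.27462235 0.04887788]
```

>>> step_arm:
  series:
    - [[-13,38,-5],[0,0,-0.165],0.75]
    - [[-13,38,-5],[0,0,-0.165],0.75]
    - [[-13,38,-10],[0,0,-0.165],0.75]
    - [[-13,39,-10],[0,0,-0.165],0.75]
    - [[-13,39,-10],[0,0,-0.165],0.75]
    - [[-13,39,-10],[0,0,-0.165],0.75]
    - [[-13,39,-10],[0,0,-0.165],0.75]
    - [[-13,38,-10],[0,0,-0.165],0.75]
    - [[-12,38,-10],[0,0,-0.165],0.75]
    - [[-12,38,-10],[0,0,-0.165],0.75]
    - [[0,0,-8],[0,0,-0.163],0.75]
    - [[0,0,0],[0,0,0],0.75]
    - [[0,0,0],[0,0,0],0.75]
    - [[0,0,0],[0,0,0],0.75]

```text
time_s: 23.42
ee_pos: [0.4288, 0.2694, 0.1336]
ee_rot: [0.792, 0.61, 0.0, 0.0]
contact_force: [-1.2, -0.2, 0.3]
width: 0.0648
gripper_force: 0.0
```

```bash
python3 look.py
```

```text
(array([260., 196.]), np.int32(2748), array([0.4284, 0.2713]), np.float64(74.4), np.float64(0.0498), 282)
(array([327., 348.]), np.int32(737), array([0.4541, 0.1305]), np.float64(-110.3), np.float64(0.0499), 113)
23.475 [0.4288 0.2696 0.1337] tooly heading -14.8 j [-1.2   0.37  0.78  1.8  -0.29  1.09 -0.58] 0.06398162175810546
```

>>> step_arm:
  series:
    - [[0,2,-40],[0,0,0],0.75]
    - [[0,0,-40],[0,0,0],0.75]
    - [[0,0,-26],[0,0,0],0.75]
    - [[0,0,-10],[0,0,0],0.75]
    - [[0,0,0],[0,0,0],0.75]
    - [[0,0,0],[0,0,0],0.3]
    - [[0,0,0],[0,0,0],0.3]
    - [[0,0,0],[0,0,0],0.3]
    - [[0,0,0],[0,0,0],0.3]

```text
time_s: 24.6
ee_pos: [0.4295, 0.2728, 0.0187]
ee_rot: [0.792, 0.61, 0.002, -0.0]
contact_force: [-0.5, -1.3, 6.1]
width: 0.0434
gripper_force: 30.9
```

>>> step_arm:
  series:
    - [[0,0,30],[0,0,0],0.3]
    - [[0,0,50],[0,0,0],0.3]
    - [[0,0,50],[0,0,0],0.3]
    - [[5,-20,20],[0,0,0.165],0.3]
    - [[11,-40,0],[0,0,0.165],0.3]
    - [[11,-40,0],[0,0,0.165],0.3]
    - [[11,-40,0],[0,0,0.165],0.3]
    - [[11,-40,0],[0,0,0.165],0.3]
    - [[11,-40,0],[0,0,0.165],0.3]
    - [[11,-40,0],[0,0,0.165],0.3]
    - [[11,-40,0],[0,0,0.165],0.3]
    - [[11,-40,0],[0,0,0.165],0.3]
    - [[6,-30,0],[0,0,0.165],0.3]
    - [[2,-15,0],[0,0,0.165],0.3]
    - [[0,0,-20],[0,0,0],0.3]
    - [[0,0,0],[0,0,0],0.3]
    - [[0,0,0],[0,0,0],0.3]
    - [[0,0,0],[0,0,0],0.3]

```text
time_s: 26.85
ee_pos: [0.5298, -0.1127, 0.148]
ee_rot: [0.006, 1.0, -0.0, 0.001]
contact_force: [0.0, 0.9, -0.4]
width: 0.0438
gripper_force: 30.7
```

```bash
python3 look.py cup
```

```text
(array([261., 346.]), np.int32(804), array([ 0.6176, -0.1154]), np.float64(0.0), np.float64(0.1051), 0)
26.9 [ 0.5298 -0.1127  0.148 ] tooly heading 89.25 j [-0.27  0.39  0.6   1.68 -0.24  1.14  1.95] 0.043509406496817137
```

>>> step_arm:
  series:
    - [[1,0,-25],[0,0,0],0.3]
    - [[0,0,-25],[0,0,0],0.3]
    - [[0,0,-13],[0,0,0],0.3]
    - [[0,0,-6],[0,0,0],0.3]
    - [[0,0,-5],[0,0,0],0.3]
    - [[0,0,0],[0,0,0],0.3]
    - [[0,0,0],[0,0,0],0.3]

```text
time_s: 27.78
ee_pos: [0.5308, -0.1131, 0.0739]
ee_rot: [0.007, 1.0, -0.0, 0.001]
contact_force: [-0.6, -0.2, 0.1]
width: 0.043
gripper_force: 30.7
```

>>> step_arm:
  series:
    - [[0,0,0],[0,0,0],0.7]
    - [[0,0,0],[0,0,0],0.7]
    - [[0,0,0],[0,0,0],0.7]
    - [[0,0,30],[0,0,0],0.7]
    - [[0,0,50],[0,0,0],0.7]
    - [[-20,0,40],[0,0,0],0.75]
    - [[-20,0,40],[0,0,0],0.75]
    - [[0,0,0],[0,0,0],0.75]
    - [[0,0,0],[0,0,0],0.75]

```text
time_s: 28.9
ee_pos: [0.4901, -0.1125, 0.2328]
ee_rot: [0.007, 1.0, 0.0, -0.0]
contact_force: [-0.4, 0.1, -1.1]
width: 0.0641
gripper_force: 0.0
```

```bash
python3 look.py cup; python3 -c "
from h import *
im,d,W=cloud('top')
x,y,z=np.moveaxis(W,2,0);m=(z>.036)&(z<.058)&(x>.35)&(x<.55)&(y>.05)&(y<.45)
n,l,s,c=cv2.connectedComponentsWithStats(m.astype(np.uint8))
for i in range(1,n):
  if s[i,4]>60:print(W[l==i].mean(0))"
```

```text
(array([262., 226.]), np.int32(1714), array([ 0.5324, -0.1142]), np.float64(178.7), np.float64(0.1049), 163)
(array([262., 302.]), np.int32(1310), array([ 0.6169, -0.1156]), np.float64(178.0), np.float64(0.1049), 115)
28.95 [ 0.4899 -0.1124  0.2321] tooly heading 89.24 j [-0.32  0.24  0.63  1.65 -0.15  1.3   1.89] 0.0643693977901261
[0.45834198 0.11823782 0.04906779]
```

>>> step_arm:
  series:
    - [[-4,33,0],[0,0,0.114],0.75]
    - [[-4,40,-10],[0,0,0.114],0.75]
    - [[-4,40,-20],[0,0,0.114],0.75]
    - [[-5,40,-20],[0,0,0.114],0.75]
    - [[-5,40,-25],[0,0,0.114],0.75]
    - [[-4,39,-25],[0,0,0.112],0.75]
    - [[0,0,0],[0,0,0],0.75]
    - [[0,0,0],[0,0,0],0.75]
    - [[0,0,0],[0,0,0],0.75]

```text
time_s: 30.12
ee_pos: [0.465, 0.1175, 0.1336]
ee_rot: [-0.326, 0.945, -0.0, 0.0]
contact_force: [-0.4, 0.2, -0.7]
width: 0.0642
gripper_force: 0.0
```

```bash
python3 look.py
```

```text
(array([267., 208.]), np.int32(2057), array([0.4638, 0.1195]), np.float64(0.0), np.float64(0.0499), 0)
30.175 [0.465  0.1176 0.1337] tooly heading 128.12 j [-0.6   0.26  0.38  1.86 -0.11  1.05  2.06] 0.0638987943700427
```

>>> step_arm:
  series:
    - [[-1,2,-40],[0,0,0],0.75]
    - [[0,0,-40],[0,0,0],0.75]
    - [[0,0,-26],[0,0,0],0.75]
    - [[0,0,-9],[0,0,0],0.75]
    - [[0,0,0],[0,0,0],0.75]
    - [[0,0,0],[0,0,0],0.3]
    - [[0,0,0],[0,0,0],0.3]
    - [[0,0,0],[0,0,0],0.3]
    - [[0,0,0],[0,0,0],0.3]

```text
time_s: 31.3
ee_pos: [0.4648, 0.1213, 0.0198]
ee_rot: [-0.328, 0.945, -0.0, 0.002]
contact_force: [0.1, -0.7, 6.6]
width: 0.0432
gripper_force: 30.9
```

>>> step_arm:
  series:
    - [[0,0,30],[0,0,0],0.3]
    - [[0,0,50],[0,0,0],0.3]
    - [[0,0,50],[0,0,0],0.3]
    - [[5,-18,25],[0,0,-0.085],0.3]
    - [[8,-40,0],[0,0,-0.085],0.3]
    - [[8,-40,0],[0,0,-0.085],0.3]
    - [[8,-40,0],[0,0,-0.085],0.3]
    - [[8,-40,0],[0,0,-0.085],0.3]
    - [[8,-40,0],[0,0,-0.085],0.3]
    - [[8,-40,0],[0,0,-0.085],0.3]
    - [[7,-40,0],[0,0,-0.085],0.3]
    - [[5,-20,0],[0,0,0],0.3]
    - [[0,0,-25],[0,0,0],0.3]
    - [[0,0,0],[0,0,0],0.3]
    - [[0,0,0],[0,0,0],0.3]
    - [[0,0,0],[0,0,0],0.3]

```text
time_s: 33.3
ee_pos: [0.5289, -0.1967, 0.1493]
ee_rot: [0.005, 1.0, -0.0, 0.001]
contact_force: [0.2, 1.0, -0.8]
width: 0.0432
gripper_force: 30.8
```

```bash
python3 look.py cup; python3 -c "
from h import *
cv2.imwrite('pics/w7.png',cloud('wrist')[0])"
```

```text
(array([391., 222.]), np.int32(3625), array([ 0.5321, -0.1141]), np.float64(179.4), np.float64(0.1047), 348)
(array([379., 298.]), np.int32(287), array([ 0.5864, -0.1148]), np.float64(0.0), np.float64(0.1039), 0)
33.35 [ 0.5289 -0.1968  0.1493] tooly heading 89.37 j [-0.13  0.45  0.64  1.62 -0.28  1.17  2.13] 0.043139062076688425
```

View pics/w7.png

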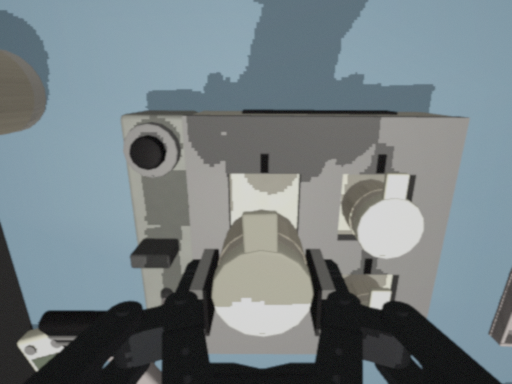

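The third pot is held over the front-right cup with its tab toward the mark at (265,163). Lowering it in.

>>> step_arm:
  series:
    - [[1,0,-25],[0,0,0],0.3]
    - [[0,0,-25],[0,0,0],0.3]
    - [[0,0,-13],[0,0,0],0.3]
    - [[0,0,-6],[0,0,0],0.3]
    - [[0,0,-5],[0,0,0],0.3]
    - [[0,0,0],[0,0,0],0.3]
    - [[0,0,0],[0,0,0],0.3]

```text
time_s: 34.28
ee_pos: [0.5297, -0.1972, 0.0749]
ee_rot: [0.006, 1.0, -0.0, 0.001]
contact_force: [-0.5, -0.5, 0.3]
width: 0.0428
gripper_force: 30.9
```

>>> step_arm:
  series:
    - [[0,0,0],[0,0,0],0.7]
    - [[0,0,0],[0,0,0],0.7]
    - [[0,0,0],[0,0,0],0.7]
    - [[0,0,30],[0,0,0],0.7]
    - [[0,0,50],[0,0,0],0.7]
    - [[-15,-10,45],[0,0,0],0.3]
    - [[-20,-30,40],[0,0,0],0]
    - [[0,0,20],[0,0,0],0]
    - [[0,0,0],[0,0,0],0]
    - [[0,0,0],[0,0,0],0]

```text
time_s: 35.52
ee_pos: [0.4941, -0.2358, 0.2579]
ee_rot: [0.005, 1.0, 0.001, -0.001]
contact_force: [-0.0, 0.6, -0.7]
width: 0.0002
gripper_force: 0.0
```

```bash
python3 - <<'E'
from h import *
im,d,W=cloud('wrist');cv2.imwrite('pics/w8.png',im)
for o in pots(im,W,.097,.112,box=(.47,.68,-.24,-.06),thr=110):print(o)
x,y,z=np.moveaxis(W,2,0)
m=(z>.14)&(z<.19)&(y<-.255)&(y>-.31)&(x<.6)&(x>.52)&(im.max(2)<190)
P=W[m];print('pad',len(P),P.mean(0),P.min(0),P.max(0))
m=(abs(z-.077)<.003)&(im.max(2)<60)&(x<.52)&(x>.46)&(y<-.25)&(y>-.3)
P=W[m];print('btn',len(P),cv2.minEnclosingCircle((P[:,:2]*1000).astype(np.float32)),np.median(P[:,2]))
s=bot.observe();print(s['ee_pos'],s['width'])
E
```

```text
(array([300., 209.]), np.int32(1586), array([ 0.5285, -0.1987]), np.float64(-179.2), np.float64(0.1048), 152)
(array([383., 211.]), np.int32(1570), array([ 0.5318, -0.1149]), np.float64(179.5), np.float64(0.1047), 154)
(array([373., 283.]), np.int32(1248), array([ 0.6167, -0.1157]), np.float64(179.3), np.float64(0.1047), 130)
pad 1502 [ 0.56011065 -0.2822297   0.16833975] [ 0.54155086 -0.30128347  0.14084672] [ 0.59989597 -0.2634895   0.17796962]
btn 325 ((485.112548828125, -277.8193054199219), 10.888901710510254) 0.07682531732726205
[ 0.49394935 -0.23564015  0.25758963] 0.00029429472710400977
```

View pics/w8.png

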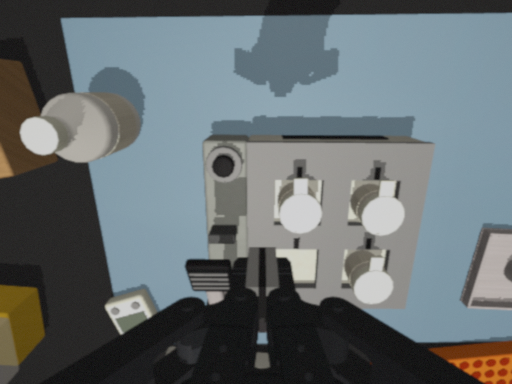

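All three pots are seated (lid tops at z=0.105) with their tabs at 180±1°. The pad is at (210,275). I'm moving above it and pressing along its arc.

>>> step_arm:
  series:
    - [[32,-23,-10],[0,0,0],0]
    - [[32,-23,-15],[0,0,0],0]
    - [[0,0,-30],[0,0,0],0]
    - [[0,0,0],[0,0,0],0]
    - [[0,0,0],[0,0,0],0]
    - [[-2,0,-15],[0,0,0],0]
    - [[-3,0,-12],[0,0,0],0]
    - [[-3,0,-10],[0,0,0],0]
    - [[0,0,0],[0,0,0],0]

```text
time_s: 36.7
ee_pos: [0.5498, -0.2829, 0.1673]
ee_rot: [0.006, 1.0, 0.0, -0.0]
contact_force: [-0.4, 0.7, 4.9]
width: -0.0002
gripper_force: 1.9
```

>>> step_arm:
  series:
    - [[-2,0,-10],[0,0,0],0]
    - [[-2,0,-10],[0,0,0],0]
    - [[-2,0,-10],[0,0,0],0]
    - [[-1,0,-10],[0,0,0],0]
    - [[-1,0,-10],[0,0,0],0]
    - [[-1,0,-8],[0,0,0],0]
    - [[0,0,-6],[0,0,0],0]
    - [[0,0,0],[0,0,0],0]
    - [[0,0,0],[0,0,0],0]

```text
time_s: 37.83
ee_pos: [0.5415, -0.2831, 0.1035]
ee_rot: [0.006, 1.0, -0.0, 0.0]
contact_force: [-0.6, 0.3, 0.6]
width: -0.0003
gripper_force: 0.0
```

>>> step_arm:
  series:
    - [[0,0,-2],[0,0,0],0]
    - [[0,0,-1],[0,0,0],0]
    - [[0,0,0],[0,0,0],0]

```text
time_s: 38.2
ee_pos: [0.5417, -0.2832, 0.102]
ee_rot: [0.006, 1.0, -0.0, 0.001]
contact_force: [-2.4, 0.2, 6.6]
width: 0.0006
gripper_force: 3.4
```

>>> step_arm:
  series:
    - [[0,0,20],[0,0,0],0]
    - [[0,0,40],[0,0,0],0]
    - [[-25,2,0],[0,0,0],0]
    - [[-31,3,0],[0,0,0],0]
    - [[0,0,0],[0,0,0],0]
    - [[0,0,0],[0,0,0],0]

```text
time_s: 38.95
ee_pos: [0.4862, -0.2777, 0.1606]
ee_rot: [0.006, 1.0, 0.0, 0.001]
contact_force: [0.3, -0.3, -0.3]
width: -0.0001
gripper_force: 0.0
```

```bash
python3 - <<'E'
from h import *
im,d,W=cloud('scene')
x,y,z=np.moveaxis(W,2,0)
m=(x>.515)&(x<.575)&(y>-.305)&(y<-.26)&(z>.075)&(z<.2)
P=W[m];print('pad region',len(P),np.percentile(P,[5,50,95],axis=0).round(3))
cv2.imwrite('pics/s9.png',cv2.resize(im[100:260,140:300],None,fx=3.5,fy=3.5))
im,d,W=cloud('wrist');x,y,z=np.moveaxis(W,2,0)
m=(x>.52)&(x<.56)&(y>-.30)&(y<-.265)&(z>.075)&(z<.2);print(m.sum(),np.percentile(z[m],[5,50,95]) if m.any() else 0)
print(bot.observe()['ee_pos'])
E
```

```text
pad region 161 [[ 0.527 -0.295  0.079]
 [ 0.556 -0.274  0.099]
 [ 0.571 -0.262  0.103]]
0 0
[ 0.48646799 -0.27766869  0.16030927]
```

View pics/s9.png

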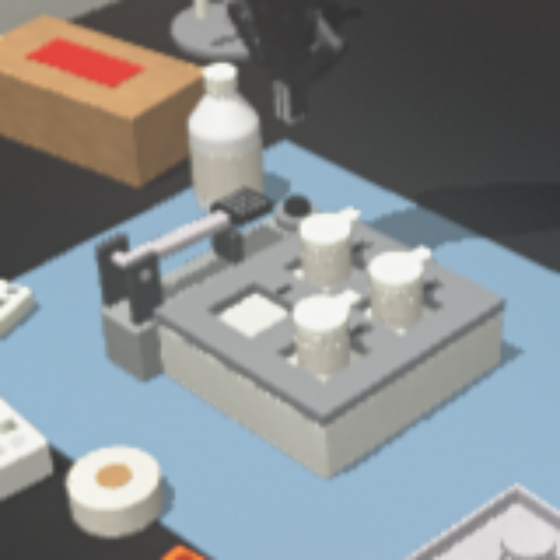

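The scene crop shows the lever latched down, pad at (242,205), and all three pots upright with their tabs to the front. Next is the button, starting from directly above it.

>>> step_arm:
  series:
    - [[-1,0,-35],[0,0,0],0]
    - [[0,0,-30],[0,0,0],0]
    - [[0,0,-10],[0,0,0],0]
    - [[0,0,-5],[0,0,0],0]
    - [[0,0,-5],[0,0,0],0]
    - [[0,0,-3],[0,0,0],0]
    - [[0,0,0],[0,0,0],0]
    - [[0,0,0],[0,0,0],0]

```text
time_s: 40.05
ee_pos: [0.4853, -0.2786, 0.0733]
ee_rot: [0.006, 1.0, -0.001, 0.001]
contact_force: [0.3, -0.4, 3.6]
width: -0.0001
gripper_force: 1.8
```

>>> step_arm:
  series:
    - [[0,0,-2],[0,0,0],0]
    - [[0,0,-2],[0,0,0],0]
    - [[0,0,-2],[0,0,0],0]
    - [[0,0,0],[0,0,0],0]
    - [[0,0,0],[0,0,0],0]

```text
time_s: 40.67
ee_pos: [0.4854, -0.2787, 0.0708]
ee_rot: [0.006, 1.0, 0.0, 0.002]
contact_force: [-5.3, 4.2, 25.5]
width: 0.0002
gripper_force: 13.1
```

>>> step_arm:
  series:
    - [[0,0,10],[0,0,0],0]
    - [[0,0,40],[0,0,0],0]
    - [[0,0,50],[0,0,0],0]
    - [[-20,15,50],[0,0,0],0]
    - [[-20,20,40],[0,0,0],0]
    - [[0,20,0],[0,0,0],0]
    - [[0,0,0],[0,0,0],0]
    - [[0,0,0],[0,0,0],0]

```text
time_s: 41.68
ee_pos: [0.4435, -0.2232, 0.2552]
ee_rot: [0.006, 1.0, 0.0, -0.001]
contact_force: [0.9, -0.7, 0.6]
width: 0.0005
gripper_force: 0.0
```

```bash
python3 - <<'E'
from h import *
im,d,W=cloud('wrist');cv2.imwrite('pics/w10.png',im)
for o in pots(im,W,.097,.112,box=(.47,.68,-.24,-.06),thr=110):print(o)
x,y,z=np.moveaxis(W,2,0)
m=(x>.52)&(x<.555)&(y>-.30)&(y<-.265);print('pad z',np.median(z[m]))
m=(abs(z-.077)<.003)&(x<.495)&(x>.475)&(y<-.268)&(y>-.288);print('btn z',np.median(z[m]))
S=cloud('scene')[2];x,y,z=np.moveaxis(S,2,0);m=(x>.6)&(x<.71)&(y>.09)&(y<.26)&(z>.04);print('tray weights',m.sum(),np.median(z[m]))
E
```

```text
(array([292., 250.]), np.int32(908), array([ 0.5106, -0.1936]), np.float64(12.3), np.float64(0.1047), 97)
(array([367., 257.]), np.int32(1388), array([ 0.5321, -0.1148]), np.float64(179.2), np.float64(0.1047), 145)
(array([363., 304.]), np.int32(155), array([ 0.5927, -0.1093]), np.float64(0.0), np.float64(0.1036), 0)
pad z 0.10040164063969478
btn z 0.07685368058246318
tray weights 360 0.048694308564945665
```

View pics/w10.png

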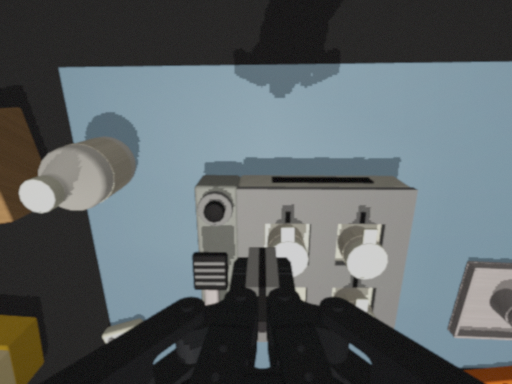

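The lever pad is down at (210,270) and the button is back out at (214,211). The visible pots are seated with tabs forward, and the odd readings are fingers partly covering the lids. The bottle is standing.

```bash
python3 -c "
from workcell import bot
print(bot.hand_in())"
```

```text
the job is handed in; nothing more can be done
None
```

I handed the job in at about 42 s: both weights are in the tray, all three pots are seated upright in their own cups with tabs to the front marks, the clamp lever is latched down, the start button was pressed last, and the bottle is still standing.

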